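Slide a blank under the bridge of a drill jig

ROBOT

A 6-joint arm with a two-finger parallel gripper is mounted at the origin on a cart in front of the work surface, level with it; the furniture and walls round the work are solid. World frame = base frame: x ahead of the robot, y to its left, z up, the work surface at z = 0. Lengths are in m, angles in rad, forces in N, time in s.
With the tool pointing down it reaches from about 0.25 to 0.725 m from the base axis. Payload 4 kg.
Tool frame: the origin (TCP) lies midway between the tips of the shut fingers; the grasp point (between the pads) lies 19 mm behind it; z points along the fingers, y is the line along which they close (so a half turn about z gives the same grasp; the last joint's range is limited). The gripper opens to 85 mm and grips with 20 to 120 N. Pads are 22 mm wide; open, the fingers measure 114 mm over their backs; the gripper's body (76 mm by 85 mm) begins 54 mm behind the grasp point. The pads swing forward as they close: fully open they stand 13 mm farther back than shut.
Start: joints at [1.221, 0.241, 0.005, 1.335, 0, 1.571], TCP at [0.171, 0.47, 0.231] pointing down, gripper open.
Joint ranges: [-2.72, 2.72], [-1.05, 1.87], [-1.09, 1.28], [-1.99, 2.15], [-1.42, 1.44], [-3.14, 3.14]. Speed limits (rad/s): [2.79, 2.79, 3.14, 3.14, 3.14, 3.14].

INTERFACE

Orientations are given as a unit quaternion [x, y, z, w].
In Python, from workcell import bot gives the robot as it stands.
- The arm moves only by the tool play_rows, never from a script. Its argument "moves" is a list of rows, each a list of 3 entries, a list of its own where there are three numbers: the opening, from -1 (shut) to 1 (fully open), then the shift along the tool's x, y, z in cm, then the turn, a rotation vector about the tool's x, y, z in rad. A call has 1 to 12 rows; each row shifts and turns the commanded pose from where the row before left it, along the tool's axes as they then stand; what a row does not reach is not made up. A row lasts 1/12 s, in which the tool goes at most 41.7 mm and 7.16 degrees, less where a joint would pass 70% of its speed; a pose out of reach is approached as far as the arm can. A call is refused whole if a number of a shift passes 4.17 or a number of a turn 0.125, either way. A call with a gripper value outside its range is refused whole. The fingers move at their own pace and stop on an object; the grip force is fixed at half the most. Time passes only in rows, so rows that do not move let the fingers close. It gives the time, the measured TCP pose, the force and the opening at its end, in the units of the state.
- bot.get_obs(): the state, without advancing time (a new reading comes with each control period).
- bot.camera(name): name is "scene" or "top" or "wrist"; returns (picture, depth): 480x640x3 uint8, red, green, blue; 480x640 float32, m along the optical axis (not along the pixel's ray), 0 where there is no reading.
- bot.camera_info(name): a dict with "K" (3x3 intrinsics, pixels), "world_from_camera" (4x4, takes a point from camera to world coordinates); the wrist camera has in their place "T_tool_cam" (4x4, takes a point from camera to tool coordinates, whose origin is the TCP and whose axes are the flange's). Camera axes: x right, y up, looking along -z (the intrinsics and any distortion apply to the point x, -y, -z); pixel columns grow to the right and rows downward; lengths in m; the calibration is good to about 2 mm. A picture is of the moment at which its call begins: read the wrist's pose just before it. camera_info takes no time and is no camera call.
- bot.job_done(): hands the job in, once; it reports no verdict.
The state is a dict: "clock": time; "joint_pos": joint angles; "joint_vel": joint speeds; "tau": joint torques, N m; "eef_pos": TCP position; "tool_rot": TCP orientation; "ft_force": force on the tool from outside, world axes, zero at the start; "ft_torque": the same for the moment, N m; "grip_width": finger opening in m.
Only numpy, scipy, OpenCV 4.12 (cv2) and the standard library are available. Lean on these libraries where they do the work, as an engineer would, in place of code of your own. Each camera call takes 0.05 s, during which the arm holds its last target. There are 200 camera calls.

TASK

Push the flat aluminium blank along the bench with your fingertips, short end first, in between the rails of the drill jig and under its low bridge, until its end sits against the stop at the far end. Keep the blank flat on the bench all the time, without lifting or tipping it, then take the hand away; leave the other loose things where they are.

Things in the scene. Friction and masses are not known exactly. Their poses are not given: they have to be found in the camera images.
- jig: drill jig of dark steel fixed to the bench, without a floor: two side rails, an end stop across their far end, a flat bridge over the middle with a round bushing on top. Origin on the bench under the middle of the bridge; x along the rails toward the stop, z up. 94 mm between the rails (y -47 to 47 mm). Bridge x -20 to 20 mm, underside 16 mm above the bench, top 28 mm (bushing 37 mm)
- jig_mouth (a point): middle of the jig's open mouth, on the bench, at x = -52 mm in the jig's frame; axes as the jig's. There the rails are flared to about 116 mm apart, narrowing to 94 mm at x = -33 mm. Rails 14 mm thick, 16 mm high
- jig_stop (a point): middle of the stop's face, 6 mm above the bench, at x = 45 mm in the jig's frame; the stop is 122 mm wide and 16 mm high
- blank_centre (a point): centre (half-way up, 6 mm above the bench) of the blank: flat aluminium plate with a thin cross scribed on top, 110 mm long (its x axis; the +x end faces the jig), 88 mm wide (y), 12 mm thick; 0.2 to 0.4 kg, slides on the bench, stays where it is left. Seated at the stop its centre is at x = -10 mm in the jig's frame and its near end stands about 12 mm out of the mouth
- roll: black roll of insulating tape lying flat, 67 mm across, 20 mm high; a bystander, origin at the centre of its underside
- cutters: side cutters with black handles lying flat, 104 x 47 x 12 mm; a bystander, origin at the centre of its underside
- trafo: small mains transformer, about 50 x 46 x 52 mm; a bystander, origin at the centre of its underside
- meter: small yellow meter lying flat, 111 x 64 x 28 mm; a bystander, origin at the centre of its underside
- blank: the same blank; origin at the centre of its underside, axes as above

How it is judged:
On the way:
1. the blank's leading end has gone under the bridge, flat and between the rails (x of blank_centre in the frame of jig above -0.067 m and height (world z) of blank_centre below 0.01 m and y of blank_centre in the frame of jig between -0.01 and 0.01 m and angle between the x axis of blank_centre and the x axis of jig, either way round below 0.12 rad), for 0.1 s.
At the end, for the whole second after the job is handed in: The blank lies flat (within 0.04 rad) and still on the bench between the rails, under the bridge, square to them within 0.08 rad, with its leading end within 4 mm of the stop (x of blank_centre in the frame of jig between -0.014 and -0.006 m and y of blank_centre in the frame of jig between -0.007 and 0.007 m and height (world z) of blank_centre below 0.009 m and angle between blank_centre's own z axis and vertical below 0.04 rad and angle between the x axis of blank_centre and the x axis of jig, either way round below 0.08 rad and linear speed of blank below 0.01 m/s); the robot touches nothing.
It fails at once if the blank is lifted from the bench (centre more than 9 mm up) (height (world z) of blank_centre above 0.015 m).
It fails at once if the blank is tipped (more than 0.1 rad) (angle between blank_centre's own z axis and vertical above 0.1 rad).
It fails at once if one of the other loose things is pushed away (more than 30 mm) (distance of any of roll, cutters, trafo, meter from where it was at the start of the episode above 0.03 m).
It also fails if it takes over 69 s, if anything falls off the work surface, if the arm or the gripper's body presses on something with over 40 N, if the wrist force passes 120 N, or if a joint passes its speed limit or range.

## Working session

There is one attempt and no reset: what is moved stays moved. The work goes in short steps, Python scripts to look and compute and a tool call to move; the robot and the scene stay as the last step left them, time stands still between calls to the robot, and variables do not carry over. Pictures are saved under pics/ and viewed, on a budget of 10 in all, crops included, one or two more only if the job needs it, and the job is handed in when it is done.

Besides the shell and the picture viewer there is one more tool, called after "Request:" by a JSON object that holds its "name" and its "arguments". play_rows: Moves the arm, as the interface text tells. Its arguments: {"type":"object","properties":{"moves":{"type":"array"}},"required":["moves"]}

```bash
mkdir -p pics; python3 - <<'E'
from workcell import bot
import cv2,numpy as np
o=bot.get_obs();print({k:np.round(v,3) for k,v in o.items()})
for n in("top","scene"):
    p,d=bot.camera(n);np.savez(f"pics/{n}0.npz",p=p,d=d);cv2.imwrite(f"pics/{n}0.png",p[...,::-1]);i=bot.camera_info(n);print(n,i)
E
```

```text
{'clock': np.float64(0.0), 'joint_pos': array([1.221, 0.241, 0.004, 1.335, 0.   , 1.571]), 'joint_vel': array([ 0.001,  0.   , -0.001, -0.   , -0.001, -0.001]), 'tau': array([-0.0000e+00, -3.7232e+01,  2.5241e+01,  1.7000e-02, -0.0000e+00,
        0.0000e+00]), 'eef_pos': array([0.171, 0.469, 0.23 ]), 'tool_rot': array([ 0.174,  0.985, -0.001, -0.   ]), 'ft_force': array([-0.207, -0.039, -0.045]), 'ft_torque': array([ 0.019, -0.014, -0.014]), 'grip_width': np.float64(0.086)}
top {'K': array([[581.87887089,   0.        , 315.8069821 ],
       [  0.        , 581.87887089, 230.05217751],
       [  0.        ,   0.        ,   1.        ]]), 'world_from_camera': array([[ 2.45537335e-02,  9.91319007e-01, -1.29165553e-01,
         4.18590610e-01],
       [-9.99698287e-01,  2.42613455e-02, -3.83687718e-03,
        -2.08820880e-01],
       [-6.69839164e-04,  1.29220792e-01,  9.91615620e-01,
         1.37105650e+00],
       [ 0.00000000e+00,  0.00000000e+00,  0.00000000e+00,
         1.00000000e+00]])}
scene {'K': array([[549.99261705,   0.        , 318.84334487],
       [  0.        , 549.99261705, 232.52179785],
       [  0.        ,   0.        ,   1.        ]]), 'world_from_camera': array([[ 0.76239963,  0.27567733, -0.58544754, -0.01665782],
       [-0.64680787,  0.29716183, -0.7023777 , -0.91398322],
       [-0.01965695,  0.91416457,  0.40486634,  0.4688658 ],
       [ 0.        ,  0.        ,  0.        ,  1.        ]])}
```

View pics/top0.png

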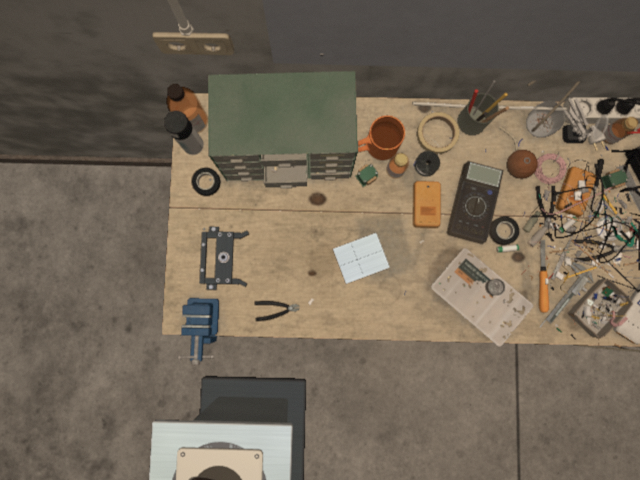

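The top view shows the jig at (222,257) with its mouth facing right (toward -y), and the blank at (361,257), slightly turned. The roll is at (206,181), the cutters at (275,310), the trafo at (368,174) and the yellow meter at (427,204).

```bash
cat > h.py <<'E'
import numpy as np,cv2
from workcell import bot
def ray(n,uv,z,info=None):
    i=info or bot.camera_info(n);K=i["K"];T=np.array(i["world_from_camera"])
    uv=np.atleast_2d(uv).astype(float)
    d=np.c_[(uv[:,0]-K[0,2])/K[0,0],-(uv[:,1]-K[1,2])/K[1,1],-np.ones(len(uv))]@T[:3,:3].T
    return T[:3,3]+d*((z-T[2,3])/d[:,2])[:,None]
def proj(n,P,info=None):
    i=info or bot.camera_info(n);K=i["K"];T=np.array(i["world_from_camera"])
    c=(np.atleast_2d(P)-T[:3,3])@T[:3,:3];return np.c_[K[0,0]*c[:,0]/-c[:,2]+K[0,2],K[1,1]*c[:,1]/c[:,2]+K[1,2]]
def blank_mask(p,roi):
    h=cv2.cvtColor(p,cv2.COLOR_RGB2HSV);m=((p[...,2].astype(int)>=p[...,0].astype(int)-5)&(h[...,2]>140)).astype(np.uint8)*255
    r=np.zeros_like(m);x0,y0,x1,y1=roi;r[y0:y1,x0:x1]=m[y0:y1,x0:x1]
    return cv2.morphologyEx(r,cv2.MORPH_CLOSE,np.ones((5,5)))
def blank(n,p,roi,info=None):
    c=max(cv2.findContours(blank_mask(p,roi),0,cv2.CHAIN_APPROX_NONE)[0],key=cv2.contourArea)[:,0]
    w=ray(n,c,.012,info)[:,:2].astype(np.float32);(cx,cy),s,a=cv2.minAreaRect(w*1000);return (cx,cy),s,a,cv2.boxPoints(((cx,cy),s,a))
E
python3 - <<'E'
from h import *
p=np.load("pics/top0.npz")["p"]
print(proj("top",[[0,0,0],[.171,.47,.23]]))
print(blank("top",p,(320,220,400,300)))
g=p.max(axis=2)
c=cv2.resize(p[215:305,180:300],None,fx=6,fy=6,interpolation=cv2.INTER_CUBIC)
cv2.imwrite("pics/c1.png",c[...,::-1])
E
```

```text
[[218.64825643 491.55330241]
 [-45.28549344 428.78943046]]
((532.4374389648438, -310.3947448730469), (85.2413101196289, 106.86284637451172), 21.832761764526367, array([[ 473.00272, -276.64633],
       [ 512.74493, -375.84427],
       [ 591.8722 , -344.14316],
       [ 552.12994, -244.94522]], dtype=float32))
```

View pics/c1.png

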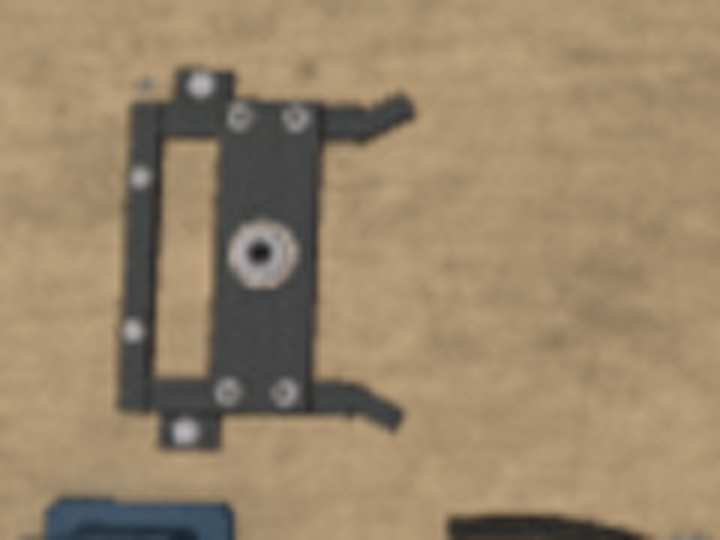

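View pics/scene0.png

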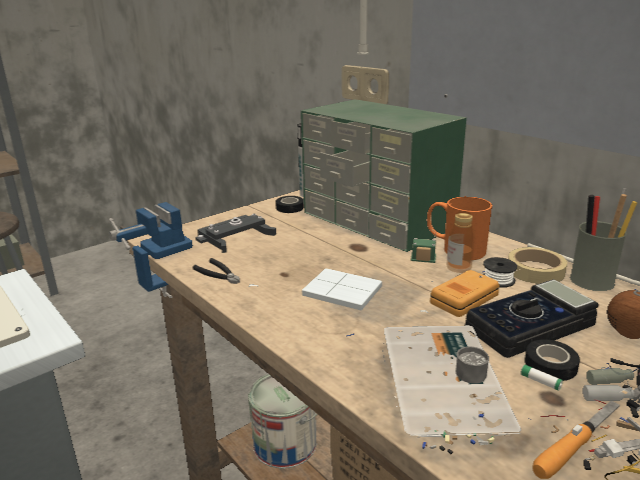

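The crop shows the bushing at (261,252), the stop's inner face running from (161,138) to (153,380), and the bridge top corners at (222,103), (324,103), (311,411) and (209,411). In the scene view the area around the jig and blank is clear. The vise (blue) is next to the jig on the robot's side, and the drawer cabinet is on the far side.

```bash
python3 - <<'E'
from h import *
C=lambda a:(np.array(a,float)+.5)/6-.5+[180,215]
r=lambda a,z:ray("top",C(a),z)*1000
print("bush",r([[261,252]],.037)); 
b=r([[222,103],[324,103],[311,411],[209,411]],.028);print("bridge",b,b.mean(0))
s=r([[161,138],[153,380]],.016);print("stop",s,np.linalg.norm(s[1]-s[0]))
# rail inner edges before the flare, bolts not used
rr=r([[324,140],[348,140],[318,380],[345,381]],.016);print(rr)
d=s[0]-s[1];print("jig x yaw from stop",np.degrees(np.arctan2(d[1],d[0]))+90)
d=b[0]-b[3];print(np.degrees(np.arctan2(d[1],d[0]))+90);d=b[1]-b[2];print(np.degrees(np.arctan2(d[1],d[0]))+90)
d=(b[0]+b[3]-b[1]-b[2]);print(np.degrees(np.arctan2(d[1],d[0])))
t=np.load("pics/top0.npz");D=t["d"];print(D[257,361],D[280,330],D[240,224])
# vise/roll extents
print("vise",ray("top",[[186,298],[218,298],[218,325],[300,308],[255,303]],.0)*1000,"roll",ray("top",[206,181],.02)*1000)
E
```

```text
bush [[525.66415613   7.90593224  37.        ]]
bridge [[583.90169988  27.10601798  28.        ]
 [584.86975567 -12.44554595  28.        ]
 [465.78840251 -12.55846904  28.        ]
 [464.82902118  26.54378115  28.        ]] [524.84721981   7.16144603  28.        ]
stop [[571.01858769  52.40600867  16.        ]
 [476.66579345  50.89508242  16.        ]] 94.36489113942571
[[571.79161041 -11.31490496  16.        ]
 [572.02116847 -20.69112825  16.        ]
 [478.23302995 -12.99740414  16.        ]
 [478.10334919 -23.46839584  16.        ]]
jig x yaw from stop 90.91743227260166
90.27053693907348
90.05433272579887
91.40377063863176
1.3576013 1.3716158 1.3539649
vise [[ 429.39038587   96.32137305    0.        ]
 [ 431.22922289   21.42638755    0.        ]
 [ 368.87175386   18.53868929    0.        ]
 [ 412.7506384  -171.11802906    0.        ]
 [ 421.74969223  -65.60602624    0.        ]] roll [[705.30872384  59.20943227  20.        ]]
```

Request:
{"name": "play_rows", "arguments": {"moves": [[0.17, [-2.2, -2.23, 0], [0, 0, 0]], [0.17, [-2.2, -2.23, 0], [0, 0, 0]], [0.17, [-2.2, -2.23, 0], [0, 0, 0]], [0.17, [-2.2, -2.23, 0], [0, 0, 0]], [0.17, [-2.2, -2.23, 0], [0, 0, 0]], [0.17, [-2.2, -2.23, 0], [0, 0, 0]], [0.17, [-2.2, -2.23, 0], [0, 0, 0]], [0.17, [-2.2, -2.23, 0], [0, 0, 0]], [0.17, [-2.2, -2.23, 0], [0, 0, 0]], [0.17, [-2.2, -2.23, 0], [0, 0, 0]]]}}

```text
clock: 0.93
eef_pos: [0.3016, 0.1833, 0.2311]
tool_rot: [0.174, 0.985, -0.0, -0.0]
ft_force: [0.4, -0.2, 0.3]
grip_width: 0.0501
```

Request:
{"name": "play_rows", "arguments": {"moves": [[0.17, [-2.2, -2.23, 0], [0, 0, 0]], [0.17, [-2.2, -2.23, 0], [0, 0, 0]], [0.17, [-2.2, -2.23, 0], [0, 0, 0]], [0.17, [-2.2, -2.23, 0], [0, 0, 0]], [0.17, [-2.2, -2.23, 0], [0, 0, 0]], [0.17, [-2.2, -2.23, 0], [0, 0, 0]], [0.17, [-2.2, -2.23, 0], [0, 0, 0]], [0.17, [-2.2, -2.23, 0], [0, 0, 0]], [0.17, [-2.2, -2.23, 0], [0, 0, 0]], [0.17, [-2.2, -2.23, 0], [0, 0, 0]]]}}

```text
clock: 1.77
eef_pos: [0.4319, -0.1016, 0.2309]
tool_rot: [0.174, 0.985, 0.0, -0.0]
ft_force: [-0.7, 0.7, 0.5]
grip_width: 0.0502
```

Request:
{"name": "play_rows", "arguments": {"moves": [[0.17, [-2.2, -2.23, 0], [0, 0, 0]], [0.17, [-2.2, -2.23, 0], [0, 0, 0]], [0.17, [-2.2, -2.23, 0], [0, 0, 0]], [0.17, [-2.2, -2.23, 0], [0, 0, 0]], [0.17, [-2.2, -2.23, 0], [0, 0, 0]], [0.17, [-2.2, -2.23, 0], [0, 0, 0]], [0.17, [-2.2, -2.23, 0], [0, 0, 0]], [0.17, [-2.2, -2.23, 0], [0, 0, 0]], [0.17, [-2.2, -2.23, 0], [0, 0, 0]], [0.17, [-2.2, -2.23, 0], [0, 0, 0]]]}}

```text
clock: 2.6
eef_pos: [0.5622, -0.3862, 0.2305]
tool_rot: [0.174, 0.985, 0.0, -0.001]
ft_force: [1.0, 0.0, 0.7]
grip_width: 0.0498
```

Request:
{"name": "play_rows", "arguments": {"moves": [[0.17, [0, 0, 0], [0, 0, 0.105]], [0.17, [0, 0, 0], [0, 0, 0.105]], [0.17, [0, 0, 0], [0, 0, 0.105]], [0.17, [0, 0, 0], [0, 0, 0.105]], [0.17, [0, 0, 0], [0, 0, 0.105]], [0.17, [0, 0, 0], [0, 0, 0.105]], [0.17, [0, 0, 0], [0, 0, 0.105]], [0.17, [0, 0, 0], [0, 0, 0.105]], [0.17, [0, 0, 0], [0, 0, 0]], [0.17, [0, 0, 0], [0, 0, 0]]]}}

```text
clock: 3.43
eef_pos: [0.5619, -0.3848, 0.2306]
tool_rot: [0.559, 0.829, 0.0, -0.001]
ft_force: [-0.0, 1.4, -0.7]
grip_width: 0.05
```

```bash
cat >> h.py <<'E'
from scipy.spatial.transform import Rotation as R
def wrist(name):
    o=bot.get_obs();p,d=bot.camera("wrist");i=dict(bot.camera_info("wrist"))
    T=np.eye(4);T[:3,:3]=R.from_quat(o["tool_rot"]).as_matrix();T[:3,3]=o["eef_pos"]
    i["world_from_camera"]=T@i["T_tool_cam"];np.savez(f"pics/{name}.npz",p=p,d=d,T=i["world_from_camera"],K=i["K"]);cv2.imwrite(f"pics/{name}.png",p[...,::-1]);return p,d,i,o
E
python3 - <<'E'
from h import *
p,d,i,o=wrist("w1");print({k:v for k,v in i.items() if k!="K"});print(i["K"])
x=proj("",[[.5324,-.3104,.012],[.525,.007,.037],[.525,-.045,.016]],i);print(x)
E
```

```text
{'T_tool_cam': array([[ 5.54858676e-04,  9.48714025e-01,  3.16135085e-01,
         7.99965352e-02],
       [ 9.99999783e-01, -6.39078193e-04,  1.62727554e-04,
        -1.10012771e-03],
       [ 3.56416951e-04,  3.16134926e-01, -9.48714173e-01,
        -1.42769601e-01],
       [ 0.00000000e+00,  0.00000000e+00,  0.00000000e+00,
         1.00000000e+00]]), 'world_from_camera': array([[ 0.9270908 , -0.35604361, -0.11719892,  0.53110129],
       [ 0.37483534,  0.87972783,  0.29253617, -0.31113528],
       [-0.00105248, -0.31513789,  0.94904531,  0.3734653 ],
       [ 0.        ,  0.        ,  0.        ,  1.        ]])}
[[369.54952362   0.         324.13715347]
 [  0.         369.54952362 241.77045711]
 [  0.           0.           1.        ]]
[[ 326.1412901   118.837421  ]
 [ 510.83910719 -394.09969974]
 [ 458.06999179 -252.91071124]]
```

View pics/w1.png

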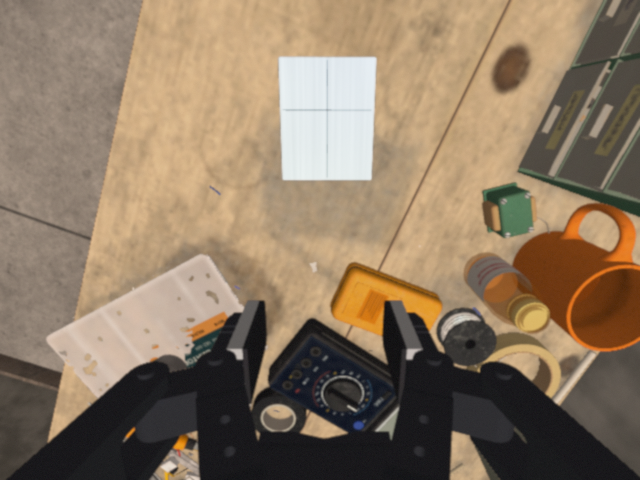

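The wrist view shows the blank square in view at (327,118), with edges from (279,57) to (373,180). The yellow meter's near corner is at (350,263), behind the landing spot.

```bash
python3 - <<'E'
from h import *
z=np.load("pics/w1.npz");i=dict(K=z["K"],world_from_camera=z["T"])
print(blank("",z["p"],(240,30,420,215),i))
print("TCPground px",proj("",[[.562,-.385,0],[.538,-.394,.006],[.586,-.375,.006]],i),"meter",ray("",[[350,263],[333,303],[440,297]],.028,i))
E
```

```text
((533.5467529296875, -312.009521484375), (86.02980041503906, 107.69459533691406), 21.91974449157715, array([[ 473.5399 , -278.11273],
       [ 513.7431 , -378.02185],
       [ 593.5536 , -345.9063 ],
       [ 553.3504 , -245.9972 ]], dtype=float32))
TCPground px [[325.45300384 201.17082583]
 [300.13447666 201.78178868]
 [351.16611386 202.15993376]] meter [[ 0.60625448 -0.42870333  0.028     ]
 [ 0.60753376 -0.47650216  0.028     ]
 [ 0.7076386  -0.42848547  0.028     ]]
```

Request:
{"name": "play_rows", "arguments": {"moves": [[0.17, [0, 0, 2.15], [0, 0, 0]], [0.17, [0, 0, 2.15], [0, 0, 0]], [0.17, [0, 0, 2.15], [0, 0, 0]], [0.17, [0, 0, 2.15], [0, 0, 0]], [0.17, [0, 0, 2.15], [0, 0, 0]], [0.17, [0, 0, 2.15], [0, 0, 0]], [0.17, [0, 0, 2.15], [0, 0, 0]], [0.17, [0, 0, 2.15], [0, 0, 0]], [0.17, [0, 0, 2.15], [0, 0, 0]], [0.17, [0, 0, 2.15], [0, 0, 0]], [0.17, [0, 0, 0.75], [0, 0, 0]], [0.17, [0, 0, 0.65], [0, 0, 0]]]}}

```text
clock: 4.48
eef_pos: [0.5611, -0.3843, 0.0006]
tool_rot: [0.56, 0.829, 0.0, -0.002]
ft_force: [-0.5, -0.2, 0.6]
grip_width: 0.05
```

```bash
python3 - <<'E'
from h import *
o=bot.get_obs();print(o["eef_pos"],o["tool_rot"],o["ft_force"])
p,d=bot.camera("scene");c=proj("scene",[.555,-.37,.006])[0].astype(int);print(c)
x,y=max(c[0]-60,0),max(c[1]-55,0);cv2.imwrite("pics/s1.png",cv2.resize(p[y:y+90,x:x+120],None,fx=6,fy=6,interpolation=cv2.INTER_CUBIC)[...,::-1])
E
```

```text
[ 5.61117188e-01 -3.84268112e-01  5.60406042e-04] [ 5.59926482e-01  8.28540842e-01  7.50514599e-07 -1.55175493e-03] [-0.45052443 -0.23407842  0.59703523]
[375 295]
```

View pics/s1.png

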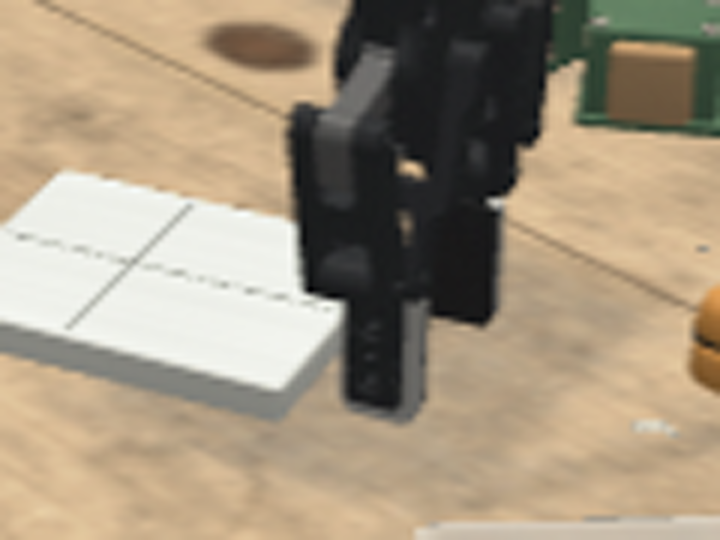

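The fingertips are low, just behind the blank's near end. They stand clear of it and their tips are below its top face. Next I close the gap and start the steering push.

Request:
{"name": "play_rows", "arguments": {"moves": [[0.17, [0.2, 0, 0], [0, 0, 0]], [0.17, [0.2, 0, 0], [0, 0, 0]], [0.17, [0.2, 0, 0], [0, 0, 0]], [0.17, [0.2, 0, 0], [0, 0, 0]], [0.17, [0.1, 0, 0], [0, 0, 0]], [0.17, [0.1, 0, 0], [0, 0, 0]], [0.17, [0.1, 0, 0], [0, 0, 0]], [0.17, [0.1, 0, 0], [0, 0, 0]], [0.17, [0.1, 0, 0], [0, 0, 0]], [0.17, [0.1, 0, 0], [0, 0, 0]], [0.17, [0.1, 0, 0], [0, 0, 0]], [0.17, [0, 0, 0], [0, 0, 0]]]}}

```text
clock: 5.53
eef_pos: [0.5566, -0.3713, 0.0024]
tool_rot: [0.56, 0.828, -0.0, 0.0]
ft_force: [-0.3, -1.4, -1.5]
grip_width: 0.0499
```

Request:
{"name": "play_rows", "arguments": {"moves": [[0.17, [0.4, -0.2, 0], [0, 0, 0.031]], [0.17, [0.4, -0.2, 0], [0, 0, 0.031]], [0.17, [0.4, -0.2, 0], [0, 0, 0.031]], [0.17, [0.4, -0.2, 0], [0, 0, 0.031]], [0.17, [0.4, -0.2, 0], [0, 0, 0.031]], [0.17, [0.4, -0.2, 0], [0, 0, 0.031]], [0.17, [0.4, -0.2, 0], [0, 0, 0.031]], [0.17, [0.4, -0.2, 0], [0, 0, 0.031]], [0.17, [0.4, -0.2, 0], [0, 0, 0.031]], [0.17, [0.4, -0.2, 0], [0, 0, 0.031]], [0.17, [0.2, -0.1, 0], [0, 0, 0.016]], [0.17, [0, 0, 0], [0, 0, 0]]]}}

```text
clock: 6.53
eef_pos: [0.5263, -0.335, 0.0024]
tool_rot: [0.687, 0.726, -0.0, -0.0]
ft_force: [-0.3, -0.5, 0.6]
grip_width: 0.0501
```

```bash
python3 - <<'E'
from h import *
p,d,i,o=wrist("w2");print(o["eef_pos"],o["tool_rot"],o["ft_force"],2*np.degrees(np.arctan2(o["tool_rot"][1],o["tool_rot"][0])))
cv2.imwrite("pics/w2m.png",np.hstack([p[...,::-1],cv2.cvtColor(blank_mask(p,(0,0,640,480)),cv2.COLOR_GRAY2BGR)])[::2,::2])
p,d=bot.camera("top");print(blank("top",p,(300,200,400,300)))
E
```

```text
[ 0.52628774 -0.33498634  0.0024265 ] [ 6.87420640e-01  7.26259490e-01 -5.69716365e-05 -1.14611812e-04] [-0.31135781 -0.49830432  0.62465355] 93.14744833942095
((521.8246459960938, -260.99505615234375), (84.3008804321289, 91.61534881591797), 1.4028995037078857, array([[ 478.5653 , -216.23306],
       [ 480.80835, -307.82095],
       [ 565.084  , -305.75705],
       [ 562.84094, -214.16916]], dtype=float32))
```

View pics/w2m.png

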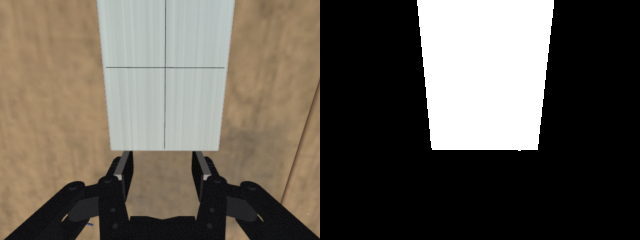

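The wrist view shows the blank's near end touching both pads and square to the tool, with its side edges parallel to the tool axis. It followed the turn well. I'll carry on with the S-curve.

Request:
{"name": "play_rows", "arguments": {"moves": [[0.17, [0.2, -0.1, 0], [0, 0, 0.016]], [0.17, [0.4, -0.2, 0], [0, 0, 0.031]], [0.17, [0.4, -0.2, 0], [0, 0, 0.031]], [0.17, [0.4, -0.2, 0], [0, 0, 0.031]], [0.17, [0.4, -0.2, 0], [0, 0, 0.031]], [0.17, [0.2, -0.1, 0], [0, 0, 0.016]], [0.17, [0.4, 0, 0], [0, 0, 0]], [0.17, [0.4, 0, 0], [0, 0, 0]], [0.17, [0.4, 0, 0], [0, 0, 0]], [0.17, [0.4, 0, 0], [0, 0, 0]], [0.17, [0.4, 0, 0], [0, 0, 0]], [0.17, [0, 0, 0], [0, 0, 0]]]}}

```text
clock: 7.63
eef_pos: [0.519, -0.2941, 0.0023]
tool_rot: [0.742, 0.671, 0.0, -0.0]
ft_force: [0.4, -0.4, 0.6]
grip_width: 0.0497
```

Request:
{"name": "play_rows", "arguments": {"moves": [[0.17, [0.4, 0.18, 0], [0, 0, -0.028]], [0.17, [0.4, 0.18, 0], [0, 0, -0.028]], [0.17, [0.4, 0.18, 0], [0, 0, -0.028]], [0.17, [0.4, 0.18, 0], [0, 0, -0.028]], [0.17, [0.4, 0, 0], [0, 0, 0]], [0.17, [0.4, 0, 0], [0, 0, 0]], [0.17, [0.4, 0, 0], [0, 0, 0]], [0.17, [0.4, 0, 0], [0, 0, 0]], [0.17, [0.4, 0, 0], [0, 0, 0]], [0.17, [0.4, 0, 0], [0, 0, 0]], [0.17, [0.3, 0, 0], [0, 0, 0]], [0.17, [0, 0, 0], [0, 0, 0]]]}}

```text
clock: 8.63
eef_pos: [0.5265, -0.2517, 0.0023]
tool_rot: [0.703, 0.711, 0.0, -0.0]
ft_force: [0.2, -0.2, 0.6]
grip_width: 0.0501
```

```bash
python3 - <<'E'
from h import *
p,d,i,o=wrist("w3");print(o["eef_pos"],o["ft_force"],2*np.degrees(np.arctan2(o["tool_rot"][1],o["tool_rot"][0])))
c=max(cv2.findContours(blank_mask(p,(0,0,640,480)),0,cv2.CHAIN_APPROX_NONE)[0],key=cv2.contourArea)[:,0]
w=ray("",c,.012,i)*1000
for nm,m in(("L",(c[:,0]<325)&(c[:,1]<c[:,1].max()-8)&(c[:,1]>5)),("R",(c[:,0]>325)&(c[:,1]<c[:,1].max()-8)&(c[:,1]>5)),("rear",c[:,1]>c[:,1].max()-3)):
    v=cv2.fitLine(w[m][:,:2].astype(np.float32),cv2.DIST_HUBER,0,.01,.01).ravel();print(nm,v,np.degrees(np.arctan2(v[1],v[0])))
p2,d=bot.camera("top");np.savez("pics/top3.npz",p=p2);print(blank("top",p2,(240,200,400,300)))
cv2.imwrite("pics/m3.png",np.vstack([cv2.resize(p2[215:305,180:310],None,fx=4,fy=4,interpolation=cv2.INTER_CUBIC)[...,::-1],cv2.resize(p[::2,::2],(520,240))[...,::-1]]))
E
```

```text
[ 0.52648322 -0.25167629  0.00229517] [ 0.23420017 -0.21103349  0.58081934] 90.67241129612242
L [ 1.4756100e-02 -9.9989110e-01  4.8405023e+02 -1.8440773e+02] -89.1545
R [ 8.7858066e-03 -9.9996138e-01  5.6908466e+02 -1.8335963e+02] -89.4966
rear [ 9.9992198e-01  1.2490719e-02  5.2463959e+02 -2.4053485e+02] 0.71568406
((525.2884521484375, -162.52658081054688), (83.3841552734375, 61.06386184692383), 0.12361857295036316, array([[ 483.5306 , -132.08467],
       [ 483.66232, -193.14839],
       [ 567.04626, -192.96849],
       [ 566.91455, -131.90477]], dtype=float32))
```

View pics/m3.png

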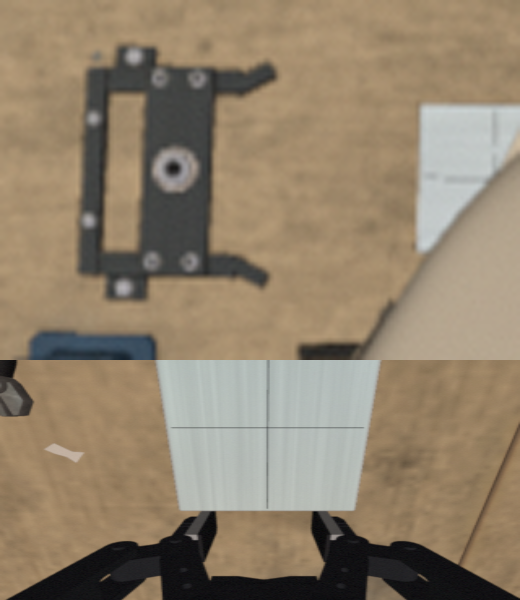

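The top crop shows the blank in front of the mouth and nearly on the jig axis, about 1.5 mm low in the picture (toward -x). The wrist view shows it square on both pads. I'll make a small sideways correction while pushing up to the mouth.

Request:
{"name": "play_rows", "arguments": {"moves": [[0.17, [0.2, -0.07, 0], [0, 0, 0.012]], [0.17, [0.3, -0.07, 0], [0, 0, 0.012]], [0.17, [0.4, 0, 0], [0, 0, 0]], [0.17, [0.4, 0, 0], [0, 0, 0]], [0.17, [0.4, 0, 0], [0, 0, 0]], [0.17, [0.4, 0, 0], [0, 0, 0]], [0.17, [0.4, 0, 0], [0, 0, 0]], [0.17, [0.4, 0, 0], [0, 0, 0]], [0.17, [0.4, 0, 0], [0, 0, 0]], [0.17, [0.4, 0, 0], [0, 0, 0]], [0.17, [0.4, 0, 0], [0, 0, 0]], [0.17, [0.3, 0, 0], [0, 0, 0]]]}}

```text
clock: 9.73
eef_pos: [0.5256, -0.2082, 0.0023]
tool_rot: [0.712, 0.703, 0.0, -0.0]
ft_force: [0.2, -0.7, -0.7]
grip_width: 0.0499
```

Request:
{"name": "play_rows", "arguments": {"moves": [[0.17, [0.4, 0, 0], [0, 0, 0]], [0.17, [0.4, 0, 0], [0, 0, 0]], [0.17, [0.4, 0, 0], [0, 0, 0]], [0.17, [0.3, 0.07, 0], [0, 0, -0.012]], [0.17, [0.3, 0.07, 0], [0, 0, -0.012]], [0.17, [0.4, 0, 0], [0, 0, 0]], [0.17, [0.4, 0, 0], [0, 0, 0]], [0.17, [0.4, 0, 0], [0, 0, 0]], [0.17, [0.3, 0, 0], [0, 0, 0]], [0.17, [0, 0, 0], [0, 0, 0]]]}}

```text
clock: 10.57
eef_pos: [0.5271, -0.1748, 0.0024]
tool_rot: [0.703, 0.711, 0.0, -0.0]
ft_force: [0.6, 0.3, -0.9]
grip_width: 0.0497
```

```bash
cat > chk.py <<'E'
from h import *
import sys
def chk(n):
    p,d,i,o=wrist("w"+n);print(o["clock"],o["eef_pos"],o["ft_force"],2*np.degrees(np.arctan2(o["tool_rot"][1],o["tool_rot"][0])))
    c=max(cv2.findContours(blank_mask(p,(0,0,640,480)),0,cv2.CHAIN_APPROX_NONE)[0],key=cv2.contourArea)[:,0]
    w=ray("",c,.012,i)*1000
    ys=c[:,1];mid=(ys<ys.max()-8)&(ys>ys.min()+8)
    for nm,m in(("L",(c[:,0]<325)&mid),("R",(c[:,0]>325)&mid),("rear",ys>ys.max()-3)):
        v=cv2.fitLine(w[m][:,:2].astype(np.float32),cv2.DIST_HUBER,0,.01,.01).ravel();print(nm,v,np.degrees(np.arctan2(v[1],v[0])))
    p2,d=bot.camera("top")
    cv2.imwrite(f"pics/m{n}.png",np.vstack([cv2.resize(p2[215:305,180:310],None,fx=4,fy=4,interpolation=cv2.INTER_CUBIC)[...,::-1],cv2.resize(p[::2,::2],(520,240))[...,::-1]]))
chk(sys.argv[1])
E
python3 chk.py 4
```

```text
10.5667 [ 0.52708479 -0.17479289  0.00237026] [ 0.63025805  0.25948709 -0.88006537] 90.67990543417199
L [ 1.48118837e-02 -9.99890327e-01  4.84820038e+02 -1.08009285e+02] -89.151306
R [ 8.1512779e-03 -9.9996680e-01  5.6984106e+02 -1.0695130e+02] -89.53296
rear [ 9.9992138e-01  1.2541098e-02  5.2972302e+02 -1.6362967e+02] 0.71857077
```

View pics/m4.png

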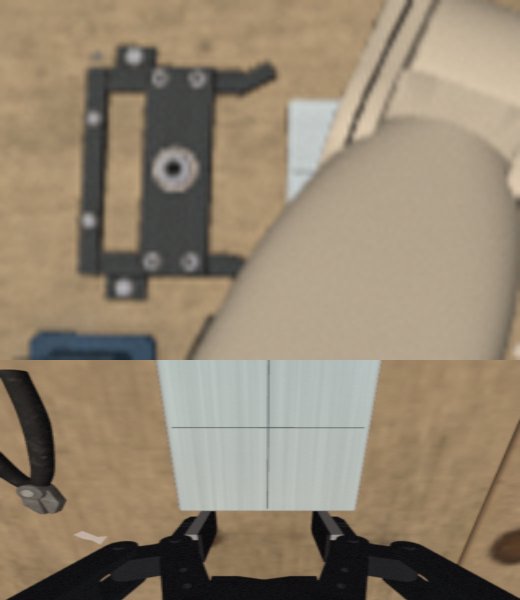

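The blank's leading end is just short of the flare and centred to about 1 mm. The cutters are clear to the left. I'll push on into the jig.

Request:
{"name": "play_rows", "arguments": {"moves": [[0.17, [0.3, 0, 0], [0, 0, 0]], [0.17, [0.4, 0, 0], [0, 0, 0]], [0.17, [0.4, 0, 0], [0, 0, 0]], [0.17, [0.4, 0, 0], [0, 0, 0]], [0.17, [0.4, 0, 0], [0, 0, 0]], [0.17, [0.4, 0, 0], [0, 0, 0]], [0.17, [0.4, 0, 0], [0, 0, 0]], [0.17, [0.3, 0, 0], [0, 0, 0]], [0.17, [0.3, 0, 0], [0, 0, 0]], [0.17, [0.3, 0, 0], [0, 0, 0]], [0.17, [0.3, 0, 0], [0, 0, 0]], [0.17, [0, 0, 0], [0, 0, 0]]]}}

```text
clock: 11.67
eef_pos: [0.5267, -0.1359, 0.0023]
tool_rot: [0.703, 0.711, 0.0, -0.0]
ft_force: [-0.6, 0.6, 0.7]
grip_width: 0.0502
```

```bash
python3 chk.py 5
```

```text
11.6667 [ 0.52669563 -0.13591128  0.0023315 ] [-0.61639842  0.55304496  0.69358974] 90.6690328966804
L [ 1.4436058e-02 -9.9989581e-01  4.8445166e+02 -6.9115746e+01] -89.172844
R [ 7.522707e-03 -9.999717e-01  5.694975e+02 -6.807420e+01] -89.56897
rear [ 9.9992418e-01  1.2312522e-02  5.3405841e+02 -1.2467078e+02] 0.70547336
```

View pics/m5.png

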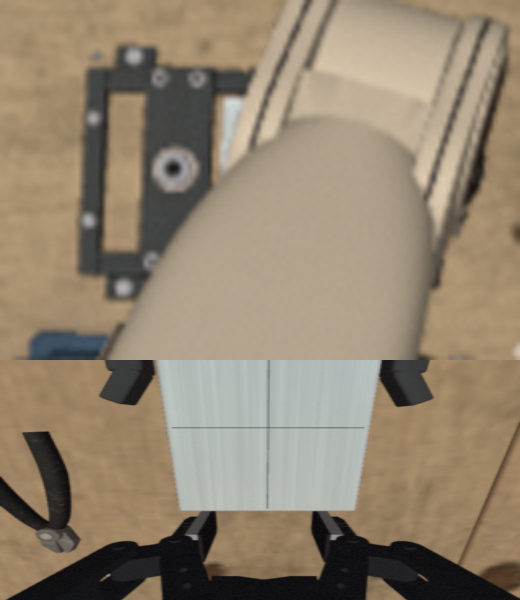

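The leading end is between the rails, with near-equal gaps to both flares. The pushing force is under 1 N.

Request:
{"name": "play_rows", "arguments": {"moves": [[0.17, [0.3, 0, 0], [0, 0, 0]], [0.17, [0.4, 0, 0], [0, 0, 0]], [0.17, [0.4, 0, 0], [0, 0, 0]], [0.17, [0.4, 0, 0], [0, 0, 0]], [0.17, [0.4, 0, 0], [0, 0, 0]], [0.17, [0.4, 0, 0], [0, 0, 0]], [0.17, [0.4, 0, 0], [0, 0, 0]], [0.17, [0.4, 0, 0], [0, 0, 0]], [0.17, [0.4, 0, 0], [0, 0, 0]], [0.17, [0.4, 0, 0], [0, 0, 0]], [0.17, [0.4, 0, 0], [0, 0, 0]], [0.17, [0.3, 0, 0], [0, 0, 0]]]}}

```text
clock: 12.77
eef_pos: [0.526, -0.0901, 0.0022]
tool_rot: [0.703, 0.711, -0.0, -0.0]
ft_force: [-0.3, -2.1, -1.1]
grip_width: 0.0498
```

Request:
{"name": "play_rows", "arguments": {"moves": [[0.17, [0.2, 0, 0], [0, 0, 0]], [0.17, [0.2, 0, 0], [0, 0, 0]], [0.17, [0.2, 0, 0], [0, 0, 0]], [0.17, [0.2, 0, 0], [0, 0, 0]], [0.17, [0.1, 0, 0], [0, 0, 0]], [0.17, [0.1, 0, 0], [0, 0, 0]], [0.17, [0.1, 0, 0], [0, 0, 0]], [0.17, [0.1, 0, 0], [0, 0, 0]], [0.17, [0, 0, 0], [0, 0, 0]]]}}

```text
clock: 13.52
eef_pos: [0.526, -0.0785, 0.0023]
tool_rot: [0.703, 0.711, 0.0, -0.0]
ft_force: [-0.1, -0.8, -0.5]
grip_width: 0.0501
```

```bash
python3 chk.py 6
```

```text
13.5167 [ 0.52600453 -0.07850037  0.00231013] [-0.05877719 -0.82737486 -0.48833682] 90.63686602849482
L [ 1.2920334e-02 -9.9991655e-01  4.8439761e+02 -3.7237785e+01] -89.2597
R [ 9.9236090e-03 -9.9995077e-01  5.6925806e+02 -3.9611897e+01] -89.431404
rear [ 9.9993020e-01  1.1814744e-02  5.2708911e+02 -6.7319115e+01] 0.6769507
```

View pics/m6.png

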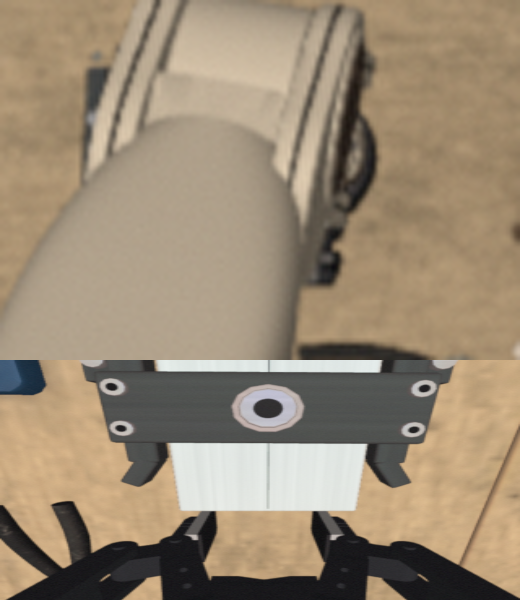

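The blank is under the bridge and centred. The near end is still about 22 mm out of the mouth, so about 10 mm remains. I'll creep onto the stop.

Request:
{"name": "play_rows", "arguments": {"moves": [[0.17, [0.1, 0, 0], [0, 0, 0]], [0.17, [0.1, 0, 0], [0, 0, 0]], [0.17, [0.1, 0, 0], [0, 0, 0]], [0.17, [0.1, 0, 0], [0, 0, 0]], [0.17, [0.1, 0, 0], [0, 0, 0]], [0.17, [0.1, 0, 0], [0, 0, 0]], [0.17, [0.1, 0, 0], [0, 0, 0]], [0.17, [0.05, 0, 0], [0, 0, 0]], [0.17, [0, 0, 0], [0, 0, 0]]]}}

```text
clock: 14.37
eef_pos: [0.526, -0.071, 0.0024]
tool_rot: [0.703, 0.711, 0.0, -0.0]
ft_force: [-0.5, -1.6, 0.8]
grip_width: 0.0501
```

Request:
{"name": "play_rows", "arguments": {"moves": [[0.17, [0.05, 0, 0], [0, 0, 0]], [0.17, [0.05, 0, 0], [0, 0, 0]], [0.17, [0, 0, 0], [0, 0, 0]]]}}

```text
clock: 14.62
eef_pos: [0.526, -0.0702, 0.0024]
tool_rot: [0.703, 0.711, 0.0, 0.0]
ft_force: [-0.2, -1.9, 1.0]
grip_width: 0.05
```

Request:
{"name": "play_rows", "arguments": {"moves": [[0.17, [0.05, 0, 0], [0, 0, 0]], [0.17, [0, 0, 0], [0, 0, 0]]]}}

```text
clock: 14.78
eef_pos: [0.526, -0.0697, 0.0023]
tool_rot: [0.703, 0.711, 0.0, 0.0]
ft_force: [-0.7, -2.8, 0.3]
grip_width: 0.05
```

Request:
{"name": "play_rows", "arguments": {"moves": [[0.17, [0.05, 0, 0], [0, 0, 0]], [0.17, [0.05, 0, 0], [0, 0, 0]], [0.17, [0, 0, 0], [0, 0, 0]]]}}

```text
clock: 15.03
eef_pos: [0.5259, -0.0687, 0.0023]
tool_rot: [0.703, 0.711, 0.0, 0.0]
ft_force: [0.5, -2.5, 1.0]
grip_width: 0.05
```

Request:
{"name": "play_rows", "arguments": {"moves": [[0.17, [0.05, 0, 0], [0, 0, 0]], [0.17, [0, 0, 0], [0, 0, 0]]]}}

```text
clock: 15.2
eef_pos: [0.5259, -0.0682, 0.0023]
tool_rot: [0.703, 0.711, 0.0, 0.0]
ft_force: [0.2, -1.9, 0.5]
grip_width: 0.0501
```

```bash
python3 chk.py 7
```

```text
15.2 [ 0.52594516 -0.06816954  0.0023421 ] [ 0.23339072 -1.89160445  0.51186912] 90.6314823033864
L [ 1.0972952e-02 -9.9993980e-01  4.8428717e+02 -3.6280800e+01] -89.37128
R [ 5.4067867e-03 -9.9998540e-01  5.6934180e+02 -3.5291241e+01] -89.69021
rear [ 9.9993205e-01  1.1659298e-02  5.3820068e+02 -5.6869743e+01] 0.6680437
```

Request:
{"name": "play_rows", "arguments": {"moves": [[0.17, [0.05, 0, 0], [0, 0, 0]], [0.17, [0, 0, 0], [0, 0, 0]]]}}

```text
clock: 15.47
eef_pos: [0.5259, -0.0677, 0.0023]
tool_rot: [0.703, 0.711, -0.0, 0.0]
ft_force: [0.7, -2.2, 0.5]
grip_width: 0.0498
```

Request:
{"name": "play_rows", "arguments": {"moves": [[0.17, [0.05, 0, 0], [0, 0, 0]], [0.17, [0, 0, 0], [0, 0, 0]]]}}

```text
clock: 15.63
eef_pos: [0.5259, -0.0677, 0.0023]
tool_rot: [0.703, 0.711, -0.0, 0.0]
ft_force: [-0.9, -4.5, 0.6]
grip_width: 0.0501
```

Request:
{"name": "play_rows", "arguments": {"moves": [[0.17, [0.05, 0, 0], [0, 0, 0]], [0.17, [0, 0, 0], [0, 0, 0]]]}}

```text
clock: 15.8
eef_pos: [0.5258, -0.0676, 0.0024]
tool_rot: [0.703, 0.711, -0.001, 0.001]
ft_force: [-0.7, -5.7, 0.4]
grip_width: 0.0496
```

The tool has stalled at y = -0.0677 while the force rises, so the blank is on the stop. I'll back off straight, then lift.

Request:
{"name": "play_rows", "arguments": {"moves": [[0.17, [0.05, 0, 0], [0, 0, 0]], [0.17, [0, 0, 0], [0, 0, 0]], [0.17, [-0.1, 0, 0], [0, 0, 0]], [0.17, [-0.3, 0, 0], [0, 0, 0]], [0.17, [-0.8, 0, 0], [0, 0, 0]], [0.17, [-1.0, 0, 0], [0, 0, 0]], [0.17, [-1.0, 0, 0], [0, 0, 0]], [0.17, [-1.0, 0, 0], [0, 0, 0]], [0.17, [0, 0, 0], [0, 0, 0]]]}}

```text
clock: 16.55
eef_pos: [0.5265, -0.1104, 0.0023]
tool_rot: [0.704, 0.71, -0.0, 0.0]
ft_force: [-0.3, 0.8, 0.4]
grip_width: 0.0498
```

Request:
{"name": "play_rows", "arguments": {"moves": [[0.17, [0, 0, -1.5], [0, 0, 0]], [0.17, [0, 0, -2.5], [0, 0, 0]], [0.17, [0, 0, -2.5], [0, 0, 0]], [0.17, [0, 0, -2.5], [0, 0, 0]], [0.17, [0, 0, -2.5], [0, 0, 0]], [0.17, [0, 0, -1.5], [0, 0, 0]], [0.17, [0, 0, 0], [0, 0, 0]], [0.17, [0, 0, 0], [0, 0, 0]]]}}

```text
clock: 17.22
eef_pos: [0.527, -0.1084, 0.1331]
tool_rot: [0.703, 0.711, 0.001, 0.001]
ft_force: [0.4, 0.1, -0.9]
grip_width: 0.0499
```

```bash
python3 chk.py 8
```

```text
17.2167 [ 0.52699223 -0.10842112  0.13309739] [ 0.44971286  0.11769114 -0.88971534] 90.61657075201944
L [ 8.7430114e-03 -9.9996179e-01  4.8412189e+02 -3.5536015e+01] -89.499054
R [ 5.7753758e-03 -9.9998331e-01  5.6919635e+02 -3.3846172e+01] -89.66909
rear [ 9.9993843e-01  1.1095788e-02  5.3364240e+02 -5.6917320e+01] 0.6357549
```

View pics/w8.png

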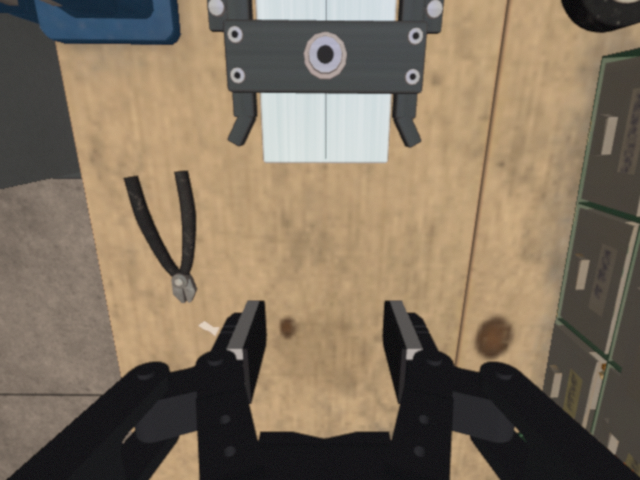

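The wrist view shows the blank seated under the bridge. Its near end is at row 161, just outside the flare tips at about row 145, and the hand is clear. The cutters, roll and cabinet are undisturbed. A last check against the jig in the same picture:

```bash
python3 - <<'E'
from h import *
z=np.load("pics/w8.npz");i=dict(K=z["K"],world_from_camera=z["T"])
print("bush",ray("",[325,54.5],.037,i)*1000)
b=ray("",[[226,93.5],[422,93.5],[424,21],[226,20]],.028,i)*1000;print("bridge",b,b.mean(0))
print("flare tips z16",ray("",[[240,146],[411,146]],.016,i)*1000)
p,d=bot.camera("top");t0=np.load("pics/top0.npz")["p"]
df=np.abs(p.astype(int)-t0).max(2)
for n,(u,v) in dict(roll=(206,181),cutters=(275,310),trafo=(368,174),meter=(427,204)).items():print(n,df[v-14:v+14,u-14:u+14].mean().round(1))
E
```

```text
bush [[525.81852732   6.66595876  37.        ]]
bridge [[464.40777817 -14.63391632  28.        ]
 [586.61763971 -13.23588215  28.        ]
 [584.01500468  26.49450182  28.        ]
 [467.33154338  25.63881263  28.        ]] [525.59299148   6.065879    28.        ]
flare tips z16 [[468.58638062 -47.15919303  16.        ]
 [585.24836238 -45.85537454  16.        ]]
roll 5.0
cutters 7.5
trafo 5.9
meter 7.3
```

```bash
python3 -c "
from workcell import bot
print(bot.get_obs()['ft_force']);print(bot.job_done())"
```

```text
[ 0.2193403   0.379601   -1.02067107]
the job is handed in; nothing more can be done
None
```

The blank is in the jig against the stop, and I handed the job in at about 17 s of the 69 s allowed. I pushed it with both fingertips on its near end, steered it through a gentle S-curve onto the jig axis, and slid it between the rails and under the bridge. I then crept forward until the tool stalled with the force rising to about 6 N, backed straight off and lifted the hand clear.

**Position:** the last wrist view puts the blank's centre at about x = -9 mm in the jig's frame, against -10 mm when seated. That 1 mm difference is within the calibration error.

**Alignment:** it is about 0.6 mm off the axis sideways and square to within about 0.5°.

**Stop contact:** I did not see the stop face itself after seating. Contact rests on the stall and on where the near end sits, about 10–11 mm out of the flare tips against the nominal 12 mm.

**Other checks:** nothing was touching the hand, with force readings at noise level. In the before and after top pictures the roll, cutters, transformer and meter showed only small differences, so they look unmoved. No check failed.

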